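Raise the hood sash and bring a jar to the balance

ROBOT

A 6-joint arm with a two-finger parallel gripper is mounted at the origin on a cart in front of the work surface, level with it; the furniture and walls round the work are solid. World frame = base frame: x ahead of the robot, y to its left, z up, the work surface at z = 0. Lengths are in m, angles in degrees, forces in N, time in s.
With the tool pointing down it reaches from about 0.35 to 0.875 m from the base axis. Payload 15.5 kg.
Tool frame: the origin (TCP) lies at the centre of the arm's flange, where the gripper is bolted on; the fingertips stand 173 mm ahead of it and the grasp point (between the pads) lies 155 mm ahead of it; z points along the fingers, y is the line along which they close (so a half turn about z gives the same grasp; the last joint's range is limited). The gripper opens to 85 mm and grips with 20 to 120 N. Pads are 22 mm wide; open, the fingers measure 114 mm over their backs; the gripper's body (76 mm by 85 mm) begins 54 mm behind the grasp point. The pads swing forward as they close: fully open they stand 13 mm farther back than shut.
Start: joints at [60.247, 28.281, 77.091, -0, 74.628, -5.472], TCP at [0.257, 0.57, 0.405] pointing down, gripper open.
Joint ranges: [-166.48, 166.48], [-47.26, 123.95], [12.59, 153.08], [-70.14, 250.14], [6.76, 159.57], [-176.63, 176.63]. Speed limits (degrees/s): [108.29, 108.29, 147.25, 172.46, 172.46, 172.46].

INTERFACE

Orientations are given as [roll, pitch, yaw] about the fixed x, y, z axes, in that order (R = Rz(yaw) Ry(pitch) Rx(roll)).
In Python, from station import get_state, read_camera, sign_off, silhouettes, place_of gives the robot as it stands.
- The arm moves only by the shell command python3 -m crank 'ROWS'. ROWS is JSON, a list of rows, each a list of 7 numbers: the finger opening in m, from 0 to 0.0854, then the shift along the tool's x, y, z in m, then the turn, a rotation vector about the tool's x, y, z in rad. In form: [[fingers, tx, ty, tz, wx, wy, wz], ...]. A call has 1 to 20 rows; each row shifts and turns the commanded pose from where the row before left it, along the tool's axes as they then stand; what a row does not reach is not made up. A row lasts 1/10 s, in which the tool goes at most 50 mm and 8.59 degrees, less where a joint would pass 70% of its speed; a pose out of reach is approached as far as the arm can. A call is refused whole if a number of a shift passes 0.05 or a number of a turn 0.15, either way. A call with a gripper value outside its range is refused whole. The fingers move at their own pace and stop on an object; the grip force is fixed at half the most. Time passes only in rows, so rows that do not move let the fingers close. It gives the time, the measured TCP pose, the force and the opening at its end, in the units of the state.
- get_state(): the state, without advancing time (a new reading comes with each control period).
- read_camera(name): name is "scene" or "top" or "wrist"; returns a dict with "image" (384x512x3 uint8, red, green, blue), "intrinsics" (3x3 intrinsics, pixels), "T" (4x4, takes a point from camera to world coordinates). Camera axes: x right, y down, z forward; pixel columns grow to the right and rows downward; lengths in m; the calibration is good to about 2 mm. A picture is of the moment at which its call begins. There is no depth.
- sign_off(): hands the job in, once; it reports no verdict.
Trained networks look in a picture, given as the dict that the camera call returned (one of the last four; its "shot" number tells which), for a name from the list of things; names that differ only in an ending like _2 or _b are one class to them, and where a whole thing is asked for, a point or a joint stands for the part that bears it (a point fixed in the world has none). Each returns a list of dicts, best first, with "score" (0 to 1); they miss things now and then, are a little off and sometimes report something else, mostly with a low value. They report only what shows in the picture. A call takes as long as a camera call. They do not tell look-alikes from the thing itself.
- silhouettes(picture, thing): "mask" (384x512 bool, what is visible of it) and "box" ([centre column, centre row, width, height] in pixels, round what is visible of it).
- place_of(picture, thing): "centre" ([column, row] in pixels: a listed point, or the origin of a listed thing).
The state is a dict: "t": time; "joint_pos": joint angles; "qvel": joint speeds; "joint_torque": joint torques, N m; "tool_pos": TCP position; "eef_rot": TCP orientation; "ft_force": force on the tool from outside, world axes, zero at the start; "moment": the same for the moment, N m; "width": opening from 0.0 (shut) to 1.0 (fully open).
Only numpy, scipy, OpenCV 4.12 (cv2) and the standard library are available. Lean on these libraries where they do the work, as an engineer would, in place of code of your own. Each camera call takes 0.05 s, during which the arm holds its last target. There are 200 camera calls.

TASK

Lift the clear sash of the bench hood by its blue bar handle until it stays up by itself when you let go. Then reach in under it, take out the dark brown jar with the white cap and stand it upright on the middle of the balance's round steel pan, whole foot on the pan, and let go. Leave the sash up, and do not shift or upset the clear jar and the stack of dishes in the hood.

Things in the scene. Friction and masses are not known exactly. Their poses are not given: they have to be found in the camera images.
- hood: fixed clear-walled bench hood, 220 deep (x), 420 wide (y). Origin under its centre, x to its back, y left, z up. Floor top 4 mm above the worktop; roof at 294 to 300 mm, side walls at y = +-204, back wall at x = +104. The front, x = -110, is shut by the sash between two posts (y = +-194 to 214, 450 mm tall); no sill: sash up, the front is open from floor to sash. Grey housing on its left wall
- sash (a joint): height of the sash above shut, m: 0 shut, stop at 0.28. Lower edge 6 mm + this above the worktop. Clear panel 282 mm tall, 384 wide, blue rails at its edges. Weight 0.6 kg, friction 2 N; a counterweight pulls more the higher it is: lifting takes 7 N low down, about 2 N near the top. Let go below about 0.12 it slides shut, above that it stays. A reach under it with a tilted gripper needs about 0.23
- sash_handle (a point): middle of the sash's blue bar handle: a level round bar 12 mm thick, 170 mm long along the hood's y, its axis 57 mm in front of the panel's face and 85 mm above the sash's lower edge, held by a leg at each end. It rises straight up with the sash
- brown_jar_centre (a point): centre, half-way up, of the loose dark brown jar with a white screw cap, 54 mm across, 71 high (body to 57 mm up, the cap 52 mm across above), about 0.08 to 0.16 kg; it stands upright on the hood's floor, 45 to 60 mm behind the sash's plane and about 70 mm left or right of the hood's middle
- clear_jar_centre (a point): centre, half-way up, of the loose clear glass jar with a white cap, 56 mm across, 75 high, in the hood beside the brown jar; leave it
- dishes_centre (a point): centre of the loose stack of cream covered dishes, 72 mm across, 40 high, at the back of the hood; leave it
- balance: fixed top-pan balance, white, 190 (x) by 150 (y), 46 mm high without the pan. Origin under its centre, x to its back, y to its left, z up; display and keys at its front (-x)
- pan (a point): centre of the top face of the balance's round steel pan, 120 mm across, 60 mm above the worktop, rigid
There are look-alikes about, which are no part of the job. There is more than one size of the balance; the one meant has the size given above.

How it is judged:
By the outcome, as a careful person would: the job done as asked, in the order asked, and still so for the second after the job is handed in, with the robot touching nothing.
It also fails if it takes over 64 s, if anything falls off the work surface, if the arm or the gripper's body presses on something with over 40 N, if the wrist force passes 120 N, or if a joint passes its speed limit or range.

## Working session

There is one attempt and no reset: what is moved stays moved. The work goes in short steps, Python scripts to look and compute and a shell command to move; the robot and the scene stay as the last step left them, time stands still between calls to the robot, and variables do not carry over. Pictures are saved under pics/ and viewed, on a budget of 10 in all, crops included, one or two more only if the job needs it, and the job is handed in when it is done.

```bash
ls; mkdir -p pics; python3 - <<'E'
from station import *
import cv2,numpy as np
s=get_state();print(s)
for n in ["scene","top"]:
    p=read_camera(n);print(n,p["shot"],p["intrinsics"],p["T"])
    cv2.imwrite(f"pics/{n}0.png",p["image"][:,:,::-1])
    for t in ["hood","sash","sash_handle","brown_jar_centre","clear_jar_centre","dishes_centre","balance","pan"]:
        print(t,[(np.round(d["centre"],1),round(d["score"],2)) for d in place_of(p,t)][:5], [(np.round(d["box"]),round(d["score"],2)) for d in silhouettes(p,t)][:5])
E
```

```text
pics
{'t': 0.0, 'joint_pos': array([ 6.02467430e+01,  2.83146479e+01,  7.71286479e+01, -4.00739655e-04,
        7.46270444e+01, -5.47130240e+00]), 'qvel': array([-0.03727769, -0.09858238, -0.07027108,  0.04908442,  0.01403825,
        0.00019   ]), 'joint_torque': array([ 4.51686225e-03, -8.82174897e+01, -3.83869779e+01,  2.32640896e-04,
        1.01258690e-02,  7.09013221e-06]), 'tool_pos': array([0.2569341 , 0.56957684, 0.40409371]), 'eef_rot': array([-1.79929943e+02, -6.32223262e-03,  1.55718148e+02]), 'ft_force': array([0.02705672, 0.67138264, 0.14136664]), 'moment': array([ 0.02829033,  0.0155938 , -0.01369299]), 'width': 0.9994862354318965}
scene 1 [[433.74179016   0.         254.45609072]
 [  0.         433.74179016 194.78826398]
 [  0.           0.           1.        ]] [[ 0.95842186 -0.2134745   0.18935728  0.34320101]
 [-0.2850983  -0.74449828  0.60368971 -0.98684276]
 [ 0.01210381 -0.63257485 -0.77440464  1.15898979]
 [ 0.          0.          0.          1.        ]]
hood [(array([261.9, 156.1]), 0.88)] [(array([266., 111., 115., 189.]), 0.98)]Traceback (most recent call last):
  File "<stdin>", line 8, in <module>
ValueError: it knows: balance, brown_jar_centre, clear_jar_centre, dishes_centre, hood, pan, sash_handle
```

```bash
python3 - <<'E'
from station import *
import cv2,numpy as np
for n in ["scene","top"]:
    p=read_camera(n)
    if n=="top": print(n,p["intrinsics"],p["T"])
    cv2.imwrite(f"pics/{n}0.png",p["image"][:,:,::-1])
    for t in ["hood","sash_handle","brown_jar_centre","clear_jar_centre","dishes_centre","balance","pan"]:
        print(t,[(np.round(d["centre"],1),round(d["score"],2)) for d in place_of(p,t)][:5], [(np.round(d["box"]),round(d["score"],2)) for d in silhouettes(p,t)][:5])
a=cv2.imread("pics/scene0.png");b=cv2.imread("pics/top0.png")
E
```

```text
hood [(array([264.3, 156.8]), 0.68)] [(array([267., 112., 113., 194.]), 0.65)]
sash_handle [(array([218.3, 148.6]), 0.66)] [(array([227., 129.,  32., 113.]), 0.73)]
brown_jar_centre [(array([252.8, 164. ]), 0.38)] []
clear_jar_centre [(array([223.7, 266.2]), 0.49)] []
dishes_centre [] []
balance [(array([224. , 266.4]), 0.97), (array([190.3, 214. ]), 0.81), (array([232.2, 341.8]), 0.73)] [(array([228., 343.,  58.,  53.]), 0.92), (array([189., 210.,  45.,  28.]), 0.78), (array([224., 263.,  68.,  56.]), 0.55)]
pan [(array([196.2, 206.7]), 0.69), (array([233.6, 339.9]), 0.67), (array([227.9, 254.3]), 0.66)] [(array([223., 265.,  73.,  62.]), 0.77), (array([191., 214.,  42.,  28.]), 0.74), (array([229., 344.,  60.,  47.]), 0.61)]
top [[385.99226722   0.         259.64642171]
 [  0.         385.99226722 185.06794803]
 [  0.           0.           1.        ]] [[ 0.27681865 -0.7489564   0.60202637 -0.24593964]
 [-0.96075788 -0.20413449  0.18781215 -0.46134079]
 [-0.01776876 -0.63039148 -0.776074    1.19877445]
 [ 0.          0.          0.          1.        ]]
hood [(array([207.6, 168.5]), 0.57)] [(array([186., 145., 148., 124.]), 0.69)]
sash_handle [(array([185.2, 186.3]), 0.93)] [(array([184., 165., 104.,  70.]), 0.75)]
brown_jar_centre [] []
clear_jar_centre [] [(array([188., 163., 102.,  76.]), 0.25)]
dishes_centre [] []
balance [(array([349.5, 270. ]), 0.81), (array([286.4, 243.9]), 0.7), (array([221.5, 239.5]), 0.68)] [(array([352., 270.,  37.,  45.]), 0.78), (array([288., 243.,  59.,  59.]), 0.76), (array([220., 241.,  49.,  44.]), 0.66)]
pan [(array([357.2, 255.5]), 0.92), (array([226.2, 230.7]), 0.87), (array([291.4, 226.9]), 0.58)] [(array([287., 244.,  58.,  61.]), 0.85), (array([220., 239.,  44.,  43.]), 0.83), (array([351., 267.,  37.,  44.]), 0.56)]
```

View pics/scene0.png

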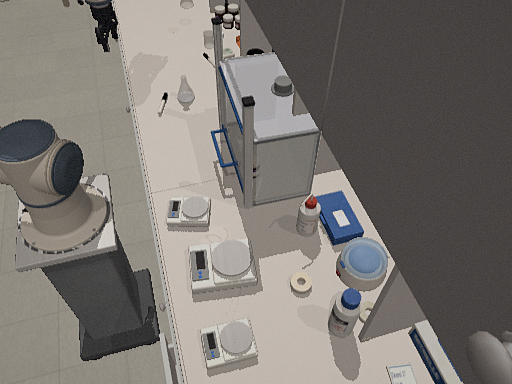

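View pics/top0.png

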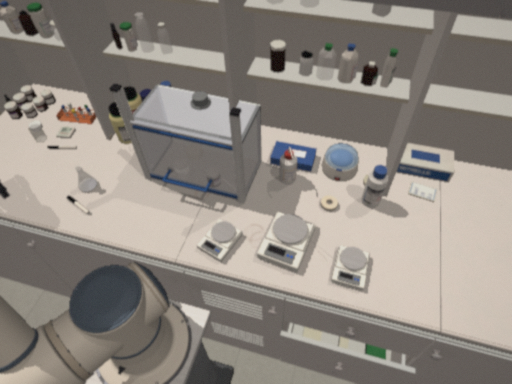

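Scene picture: the hood is at about (265,112) with its blue handle at (218,149). There are three balances, at (189,210), (224,263) and (229,343). In the top picture they are at (220,241), (287,243) and (351,270). The middle one looks largest. Next I measure them and enlarge the hood.

```bash
cat > h.py <<'E'
import numpy as np,cv2
from station import *
def ray(p,uv):
    K,T=np.array(p["intrinsics"]),np.array(p["T"])
    d=T[:3,:3]@np.linalg.solve(K,[uv[0],uv[1],1.]);return T[:3,3],d/np.linalg.norm(d)
def atz(p,uv,z):
    o,d=ray(p,uv);return o+d*(z-o[2])/d[2]
def proj(p,X):
    K,T=np.array(p["intrinsics"]),np.array(p["T"]);X=np.atleast_2d(X)
    c=(X-T[:3,3])@T[:3,:3];q=c@K.T;return q[:,:2]/q[:,2:]
def tri(rs):
    A=sum(np.eye(3)-np.outer(d,d) for o,d in rs);b=sum((np.eye(3)-np.outer(d,d))@o for o,d in rs)
    X=np.linalg.solve(A,b);return X,[np.linalg.norm(np.cross(X-o,d)) for o,d in rs]
E
python3 - <<'E'
from h import *
S=read_camera("scene");T=read_camera("top");W=read_camera("wrist")
for n,p in (("scene",S),("top",T)):
    print(n)
    for d in silhouettes(p,"balance"):
        c,(w,h),a=cv2.minAreaRect(np.argwhere(d["mask"])[:,::-1].astype(np.float32))
        m=d["mask"]; pts=np.array([atz(p,uv,0.05)[:2] for uv in np.argwhere(m)[:,::-1]],np.float32)
        print("bal",round(d["score"],2),cv2.minAreaRect(pts))
    for d in place_of(p,"pan"): print("pan",round(d["score"],2),atz(p,d["centre"],0.06).round(3))
h=[place_of(p,"sash_handle") for p in (S,T)]
print(tri([ray(S,h[0][0]["centre"]),ray(T,h[1][0]["centre"])]) if h[0] and h[1] else h)
print("wrist",W["T"].round(3),W["intrinsics"][0])
a=cv2.resize(S["image"][0:220,195:335],None,fx=2.7,fy=2.7,interpolation=3)
b=cv2.resize(T["image"][75:225,95:275],None,fx=2.2,fy=2.2,interpolation=3)
c=np.zeros((600,790,3),np.uint8);c[:a.shape[0],:a.shape[1]]=a;c[:b.shape[0],385:385+b.shape[1]]=b
w=cv2.resize(W["image"],(341,256));c[340:596,385:726]=w
print(a.shape,b.shape)
cv2.imwrite("pics/hood1.png",c[:,:,::-1])
E
```

```text
scene
bal 0.71 ((0.4480710029602051, -0.34620869159698486), (0.16475921869277954, 0.18735180795192719), 82.78849029541016)
bal 0.56 ((0.39456573128700256, -0.12520143389701843), (0.11645988374948502, 0.13157477974891663), 73.92430114746094)
bal 0.55 ((0.410026878118515, -0.5742322206497192), (0.10934469848871231, 0.13297013938426971), 88.6170654296875)
pan 0.92 [ 0.476 -0.319  0.06 ]
pan 0.85 [ 0.422 -0.126  0.06 ]
pan 0.65 [ 0.425 -0.573  0.06 ]
top
bal 0.82 ((0.3956102132797241, -0.5638571977615356), (0.10698646306991577, 0.14771535992622375), 87.22319030761719)
bal 0.74 ((0.4396930932998657, -0.3385801613330841), (0.14888840913772583, 0.2082592099905014), 82.8608169555664)
bal 0.6 ((0.3766041100025177, -0.11843346059322357), (0.110885851085186, 0.13778333365917206), 72.48100280761719)
pan 0.92 [ 0.487 -0.347  0.06 ]
pan 0.88 [ 0.405 -0.122  0.06 ]
pan 0.61 [ 0.432 -0.578  0.06 ]
(array([0.52724961, 0.07973686, 0.09068042]), [np.float64(0.0003991268710781061), np.float64(0.0003991268710783477)])
wrist [[ 0.412  0.868  0.277  0.186]
 [ 0.911 -0.392 -0.126  0.603]
 [-0.001  0.304 -0.953  0.372]
 [ 0.     0.     0.     1.   ]] [307.98180263   0.         253.91722855]
(594, 378, 3) (330, 396, 3)
```

View pics/hood1.png

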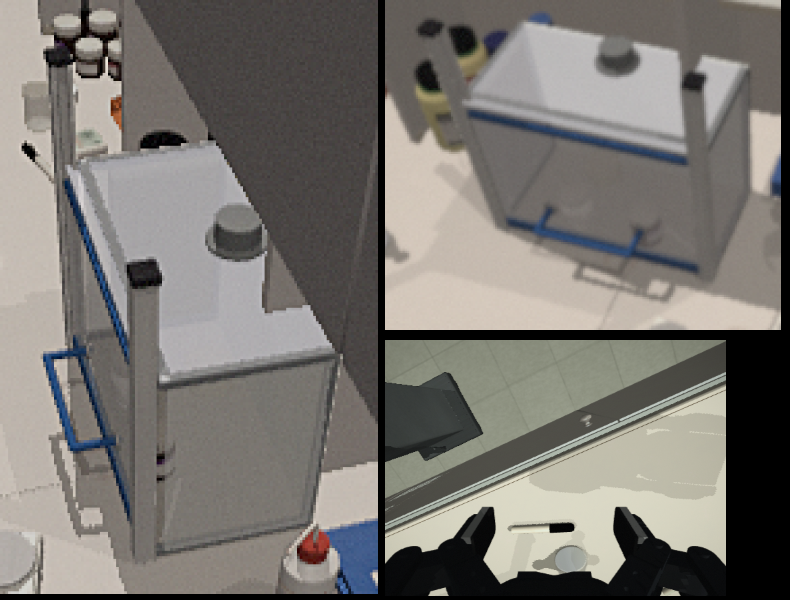

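```bash
python3 - <<'E'
from h import *
from scipy.optimize import least_squares
S=read_camera("scene");T=read_camera("top")
s=lambda u,v:(195+u/2.7,v/2.7); t=lambda u,v:(95+(u-385)/2.2,75+v/2.2)
print("handle S",[atz(S,s(*q),.091).round(3) for q in((47,357),(75,446))],"T",[atz(T,t(*q),.091).round(3) for q in((537,232),(630,253))])
print("caps tri",tri([ray(S,s(145,268)),ray(T,t(694,79))]),tri([ray(S,s(60,54)),ray(T,t(431,27))]))
print("roof R back",tri([ray(S,s(335,352)),ray(T,t(748,68))]))
print("post base R: ",atz(S,s(133,555),0),atz(S,s(157,560),0),"roof rear right base",atz(S,s(310,525),0))
obs=[(S,s(47,357),'h',1),(S,s(75,446),'h',-1),(T,t(537,232),'h',1),(T,t(630,253),'h',-1),(S,s(145,268),'p',-1),(T,t(694,79),'p',-1),(S,s(60,54),'p',1),(T,t(431,27),'p',1)]
def f(v,full=False):
    x,y,a,px,pz=v;r=[]
    for p,uv,k,sg in obs:
        l=np.array([-.170,.085*sg,.091]) if k=='h' else np.array([px,.204*sg,pz])
        c,q=np.cos(a),np.sin(a);w=[x+c*l[0]-q*l[1],y+q*l[0]+c*l[1],l[2]]
        r+=list(proj(p,w)[0]-uv)
    return r
R=least_squares(f,[.7,.08,0,-.11,.45],loss='soft_l1')
print(R.x,np.degrees(R.x[2]),np.round(R.fun,1))
for n,p in (("scene",S),("top",T)):
    for d in silhouettes(p,"pan"):
        m=d["mask"];pts=np.array([atz(p,uv,0.06)[:2] for uv in np.argwhere(m)[:,::-1]],np.float32)
        print(n,cv2.minAreaRect(pts))
a=cv2.resize(S["image"][225:300,175:265],None,fx=4.4,fy=4.4,interpolation=3)
b=cv2.resize(T["image"][205:280,245:335],None,fx=4.4,fy=4.4,interpolation=3)
cv2.imwrite("pics/bal.png",np.hstack([a,b])[:,:,::-1])
E
```

```text
handle S [array([0.542, 0.166, 0.091]), array([ 0.539, -0.002,  0.091])] T [array([0.54 , 0.159, 0.091]), array([ 0.54 , -0.011,  0.091])]
caps tri (array([ 0.59049129, -0.13083511,  0.45117453]), [np.float64(0.00260077392319734), np.float64(0.0026007739231974016)]) (array([0.6054195 , 0.27710622, 0.44775574]), [np.float64(0.0022982747198214944), np.float64(0.002298274719821478)])
roof R back (array([ 0.799074  , -0.14452889,  0.30625223]), [np.float64(0.0014897588037925365), np.float64(0.0014897588037920953)])
post base R:  [ 0.58005485 -0.11889631  0.        ] [ 0.60670185 -0.13476877  0.        ] roof rear right base [ 0.81115927 -0.13467139  0.        ]
[ 0.70977953  0.07079236 -0.03273948 -0.11096732  0.44829542] -1.8758342688028877 [ 0.5  0.8  0.1  1.5 -0.2 -0.5 -0.8  0.4  0.2  1.4 -0.5 -0.5 -0.2  0.4
 -0.7 -0.9]
scene ((0.3942420184612274, -0.13300906121730804), (0.11541388183832169, 0.13505487143993378), 73.92430114746094)
scene ((0.4089463949203491, -0.577933669090271), (0.10781202465295792, 0.1306552290916443), 87.79093933105469)
scene ((0.4478069841861725, -0.3528306782245636), (0.16255688667297363, 0.18733669817447662), 82.39806365966797)
scene ((0.7354552149772644, 0.4135782718658447), (1.181983232498169, 0.39585351943969727), 89.82044219970703)
top ((0.433145672082901, -0.3394205868244171), (0.15037497878074646, 0.20770108699798584), 82.82945251464844)
top ((0.37340283393859863, -0.12113433331251144), (0.1120271235704422, 0.14292100071907043), 75.12701416015625)
```

View pics/bal.png

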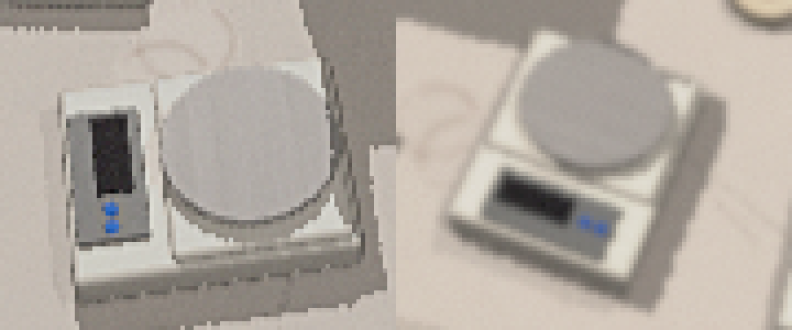

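Balance crop: a large white balance with display and two blue keys, its pan filling most of the rear. The pan centre is at scene px (231,257.5) and top px (291,228). It measures 0.19 × 0.15, as required; the other two are about 0.135 × 0.11. The handle triangulates to z = 0.0907, against 0.091 expected. Now the approach to the handle.

```bash
cat >> h.py <<'E'
from scipy.spatial.transform import Rotation as Ro
HY=np.radians(-1.9)
def Rtool(t,kind,yaw=HY):
    """t: tilt from straight down toward forward (deg). kind 'h': x=left ; 'j': x=up-ish (camera above)"""
    t=np.radians(t);f=np.array([np.cos(yaw),np.sin(yaw),0]);l=np.array([-f[1],f[0],0]);u=np.array([0,0,1.])
    z=f*np.sin(t)-u*np.cos(t); x=l if kind=='h' else f*np.cos(t)+u*np.sin(t)
    return np.stack([x,np.cross(z,x),z],1)
def cur():
    s=get_state();return np.array(s["tool_pos"]),Ro.from_euler("xyz",s["eef_rot"],degrees=True).as_matrix(),s
def plan(g,R1,n,start=None,L=.155):
    """identical rows bringing the grasp point to g with orientation R1"""
    p0,R0=start if start else cur()[:2]
    w=Ro.from_matrix(R0.T@R1).as_rotvec()/n;E=Ro.from_rotvec(w).as_matrix()
    M=sum(np.linalg.matrix_power(E,k) for k in range(n)); p1=np.array(g)-L*R1[:,2]
    t=np.linalg.solve(M,R0.T@(p1-p0));print("n",n,"row",np.r_[t,w].round(4).tolist(),"TCP end",p1.round(3))
    return p1,R1
E
python3 - <<'E'
from h import *
S=read_camera("scene");T=read_camera("top")
print("pan",atz(S,(231.1,257.5),.06),atz(T,(290.9,228.4),.06))
R=Rtool(30,'h');H=np.array([.540,.0764,.091])
plan(H-.10*R[:,2],R,14)
E
```

```text
pan [ 0.47875975 -0.3382418   0.06      ] [ 0.47946779 -0.34440854  0.06      ]
n 14 row [-0.0364, -0.013, 0.0057, -0.0329, -0.022, 0.0823] TCP end [0.413 0.081 0.312]
```

```bash
python3 -m crank '[[0.045,-0.0364,-0.013,0.0057,-0.0329,-0.022,0.0823],[0.045,-0.0364,-0.013,0.0057,-0.0329,-0.022,0.0823],[0.045,-0.0364,-0.013,0.0057,-0.0329,-0.022,0.0823],[0.045,-0.0364,-0.013,0.0057,-0.0329,-0.022,0.0823],[0.045,-0.0364,-0.013,0.0057,-0.0329,-0.022,0.0823],[0.045,-0.0364,-0.013,0.0057,-0.0329,-0.022,0.0823],[0.045,-0.0364,-0.013,0.0057,-0.0329,-0.022,0.0823],[0.045,-0.0364,-0.013,0.0057,-0.0329,-0.022,0.0823],[0.045,-0.0364,-0.013,0.0057,-0.0329,-0.022,0.0823],[0.045,-0.0364,-0.013,0.0057,-0.0329,-0.022,0.0823],[0.045,-0.0364,-0.013,0.0057,-0.0329,-0.022,0.0823],[0.045,-0.0364,-0.013,0.0057,-0.0329,-0.022,0.0823],[0.045,-0.0364,-0.013,0.0057,-0.0329,-0.022,0.0823],[0.045,-0.0364,-0.013,0.0057,-0.0329,-0.022,0.0823],[0.045,0,0,0,0,0,0],[0.045,0,0,0,0,0,0]]'
python3 - <<'E'
from h import *
print(cur())
W=read_camera("wrist");R=Rtool(30,'h')
for t in ["sash_handle","brown_jar_centre","clear_jar_centre","dishes_centre"]: print(t,[(np.round(d["centre"],1),round(d["score"],2)) for d in place_of(W,t)][:4])
l=Rtool(30,'h')[:,0];H=np.array([.540,.0764,.091])
q=proj(W,[H,H+.085*l,H-.085*l]);print(q.round(1))
im=W["image"].copy()
for u in q: cv2.drawMarker(im,tuple(int(v) for v in u),(255,0,0),0,12,1)
cv2.imwrite("pics/w1.png",im[:,:,::-1])
E
```

```text
t: 4.0
tool_pos: [0.4128, 0.0798, 0.3118]
eef_rot: [150.1, -0.0, 88.0]
ft_force: [-0.5, -0.0, 0.5]
width: 0.523
(array([0.41279794, 0.07979441, 0.31177687]), array([[ 3.49123286e-02,  8.65998749e-01,  4.98825917e-01],
       [ 9.99390350e-01, -3.03729499e-02, -1.72166430e-02],
       [ 2.41223257e-04,  4.99122881e-01, -8.66531183e-01]]), {'t': 4.0, 'joint_pos': array([  3.93518336,  18.01252578, 122.66571249, -17.30250887,
         9.9537542 ,  22.21237146]), 'qvel': array([ 2.31680684, -0.23146309, -1.47038735,  0.28365176,  0.68612414,
       -0.28748535]), 'joint_torque': array([ -2.71388277, -52.96032786, -19.39188838,  -0.46866643,
        -3.71975563,   0.2258311 ]), 'tool_pos': array([0.41279794, 0.07979441, 0.31177687]), 'eef_rot': array([ 1.50058012e+02, -1.38210747e-02,  8.79992643e+01]), 'ft_force': array([-0.46694034, -0.02154971,  0.5295986 ]), 'moment': array([ 0.04702487,  0.22475798, -0.01516413]), 'width': 0.5233363326915409})
sash_handle [(array([251. , 196.3]), 0.8)]
brown_jar_centre []
clear_jar_centre []
dishes_centre []
[[255.  201.8]
 [254.8  84.1]
 [255.  296.2]]
```

View pics/w1.png

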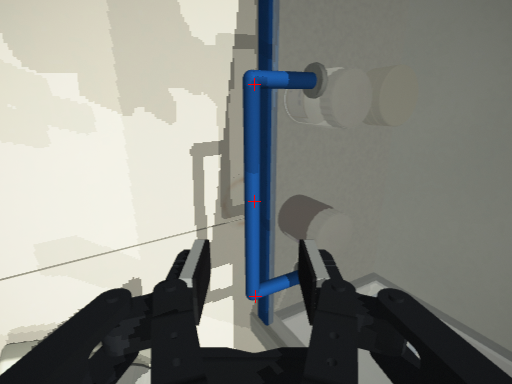

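The wrist view confirms the handle model. The projected bar middle and ends lie on the blue bar at (255,202), (255,84) and (255,296). A brown jar shows dimly through the panel at (300,218), right of the middle, and the clear jar is at (310,100) on the left. Now I advance 0.1 m and grip.

```bash
python3 -m crank '[[0.045,0,0,0.025,0,0,0],[0.045,0,0,0.025,0,0,0],[0.045,0,0,0.025,0,0,0],[0.045,0,0,0.015,0,0,0],[0.045,0,0,0.01,0,0,0],[0.045,0,0,0,0,0,0]]'
python3 -m crank '[[0,0,0,0,0,0,0],[0,0,0,0,0,0,0],[0,0,0,0,0,0,0],[0,0,0,0,0,0,0],[0,0,0,0,0,0,0],[0,0,0,0,0,0,0]]'
python3 -c "
from h import *
s=get_state();print(s['joint_pos'],s['tool_pos'],s['eef_rot'])"
```

```text
t: 4.85
tool_pos: [0.475, 0.0904, 0.2453]
eef_rot: [151.9, 1.1, 87.6]
ft_force: [-2.6, 0.6, -5.3]
width: 0.527
t: 5.45
tool_pos: [0.4633, 0.0907, 0.2417]
eef_rot: [153.2, 1.3, 87.6]
ft_force: [-77.2, 39.5, -4.0]
width: 0.109
[  5.42989559  29.68701848 118.498351   -40.806648     7.11295818
  46.97447322] [0.46332064 0.09074906 0.24174907] [153.23420473   1.2908434   87.64607804]
```

J5 ran into its lower limit at this tilt, so only the fingertips reached the bar and the side force is 77 N. I release, back off and use a steeper tool.

```bash
python3 -m crank '[[0.045,0,0,0,0,0,0],[0.045,0,0,0,0,0,0],[0.045,0,0,0,0,0,0],[0.045,0,0,-0.02,0,0,0],[0.045,0,0,-0.02,0,0,0],[0.045,0,0,-0.02,0,0,0],[0.045,0,0,0,0,0,0]]'
python3 - <<'E'
from h import *
p,R,s=cur();print(s["joint_pos"].round(1),s["ft_force"].round(1))
H=np.array([.540,.0764,.091]);R1=Rtool(12,'h')
print("from measured:");a=plan(H-.05*R1[:,2],R1,8)
plan(H,R1,4,a)
E
```

```text
t: 6.15
tool_pos: [0.4467, 0.0923, 0.3014]
eef_rot: [151.6, 1.0, 87.6]
ft_force: [0.3, 0.6, -0.7]
width: 0.534
[  5.9  21.4 118.1 -21.2  13.4  27.5] [ 0.3  0.6 -0.7]
from measured:
n 8 row [-0.0016, 0.0055, 0.0035, 0.0359, 0.0024, -0.0004] TCP end [0.497 0.078 0.292]
n 4 row [-0.0, -0.0, 0.0125, 0.0, 0.0, 0.0] TCP end [0.508 0.077 0.243]
```

```bash
python3 -m crank '[[0.045,-0.0016,0.0055,0.0035,0.0359,0.0024,-0.0004],[0.045,-0.0016,0.0055,0.0035,0.0359,0.0024,-0.0004],[0.045,-0.0016,0.0055,0.0035,0.0359,0.0024,-0.0004],[0.045,-0.0016,0.0055,0.0035,0.0359,0.0024,-0.0004],[0.045,-0.0016,0.0055,0.0035,0.0359,0.0024,-0.0004],[0.045,-0.0016,0.0055,0.0035,0.0359,0.0024,-0.0004],[0.045,-0.0016,0.0055,0.0035,0.0359,0.0024,-0.0004],[0.045,-0.0016,0.0055,0.0035,0.0359,0.0024,-0.0004],[0.045,0,0,0,0,0,0],[0.045,0,0,0,0,0,0]]'
python3 - <<'E'
from h import *
p,R,s=cur();print(s["joint_pos"].round(1),s["ft_force"].round(1))
H=np.array([.540,.0764,.091]);plan(H,Rtool(12,'h'),4)
E
```

```text
t: 7.15
tool_pos: [0.4974, 0.0769, 0.2888]
eef_rot: [168.2, 0.1, 88.0]
ft_force: [-0.2, -0.2, 0.3]
width: 0.53
[  2.3  26.  106.2  -1.6  36.    5.4] [-0.2 -0.2  0.3]
n 4 row [0.0002, 0.0001, 0.0118, -0.0008, 0.0004, -0.0002] TCP end [0.508 0.077 0.243]
```

```bash
python3 -m crank '[[0.045,0,0,0.012,0,0,0],[0.045,0,0,0.012,0,0,0],[0.045,0,0,0.012,0,0,0],[0.045,0,0,0.012,0,0,0],[0.045,0,0,0,0,0,0]]' && python3 -m crank '[[0,0,0,0,0,0,0],[0,0,0,0,0,0,0],[0,0,0,0,0,0,0],[0,0,0,0,0,0,0],[0,0,0,0,0,0,0]]'
```

```text
t: 7.65
tool_pos: [0.5068, 0.0765, 0.2403]
eef_rot: [168.4, 0.1, 88.1]
ft_force: [-0.1, -0.2, -0.5]
width: 0.528
t: 8.15
tool_pos: [0.5065, 0.0766, 0.2425]
eef_rot: [168.3, 0.0, 88.1]
ft_force: [-5.7, -0.2, 5.9]
width: 0.112
```

```bash
python3 -m crank '[[0,0,0.0031,-0.0147,0,0,0],[0,0,0.0051,-0.0245,0,0,0],[0,0,0.0051,-0.0245,0,0,0],[0,0,0.0051,-0.0245,0,0,0],[0,0,0.0051,-0.0245,0,0,0],[0,0,0.0051,-0.0245,0,0,0],[0,0,0,0,0,0,0]]' && python3 -m crank '[[0,0,0.0051,-0.0245,0,0,0],[0,0,0.0051,-0.0245,0,0,0],[0,0,0.0051,-0.0245,0,0,0],[0,0,0.0051,-0.0245,0,0,0],[0,0,0.0051,-0.0245,0,0,0],[0,0,0,0,0,0,0]]'; python3 -c "
from h import *
p,R,s=cur();print(s['joint_pos'].round(1),p,s['eef_rot'],s['ft_force'])"
```

```text
t: 8.85
tool_pos: [0.5062, 0.0766, 0.3849]
eef_rot: [168.2, 0.0, 88.1]
ft_force: [-6.0, -0.8, -0.7]
width: 0.118
t: 9.45
tool_pos: [0.5061, 0.0767, 0.5103]
eef_rot: [168.1, 0.1, 88.1]
ft_force: [-7.1, -1.6, 2.1]
width: 0.115
[ 2.2 10.9 87.7 -1.  69.6  4.4] [0.5061364  0.07666562 0.51028687] [1.68143156e+02 5.39951215e-02 8.80608844e+01] [-7.14601211 -1.62983289  2.1173359 ]
```

```bash
python3 -m crank '[[0.05,0,0,0,0,0,0],[0.05,0,0,0,0,0,0],[0.05,0,0,0,0,0,0],[0.05,0,0,-0.02,0,0,0],[0.05,0,0,-0.025,0,0,0],[0.05,0,0,-0.025,0,0,0],[0.05,0,-0.025,0,0,0,0],[0.05,0,-0.025,0,0,0,0],[0.05,0,0,0,0,0,0]]'
python3 - <<'E'
from h import *
from scipy.optimize import least_squares
D=[((28.31,77.13,74.63),.6248,.4041),((26.0,106.2,36.),np.hypot(.4974,.0769),.2888),((10.9,87.7,69.6),np.hypot(.5061,.0767),.5103)]
def f(v):
    a,b,c,h,o=v;r=[]
    for (q2,q3,q5),R,z in D:
        q2,q3,q5=np.radians([q2,q3,q5]);r+=[a*np.sin(q2)+b*np.sin(q2+q3)+c*np.sin(q2+q3+q5)-np.sqrt(R**2-o*o),h+a*np.cos(q2)+b*np.cos(q2+q3)+c*np.cos(q2+q3+q5)-z]
    return r
s=least_squares(f,[.45,.45,.1,.3,.06]);a,b,c,h,o=s.x;print(s.x,np.abs(s.fun).max())
# J5 needed for jar at grasp height .04, x ~.65, for several tool pitches (45 = horizontal-down 45)
for gx,gz in((.65,.04),(.48,.095)):
  for t in(20,30,40,45,55,65,75):
    T=np.radians(180-t);R=gx-(.155+c)*np.sin(T);z=gz-(.155+c)*np.cos(T)-h
    d=np.hypot(R,z);cs=(d*d-a*a-b*b)/(2*a*b);q3=np.arccos(cs);q2=np.arctan2(R,z)-np.arctan2(b*np.sin(q3),a+b*np.cos(q3))
    print(gx,t,"q2 %.0f q3 %.0f q5 %.0f"%tuple(np.degrees([q2,q3,T-q2-q3])))
S=read_camera("scene");T=read_camera("top")
for n,p in(("S",S),("T",T)):
  for t in ["sash_handle","brown_jar_centre","clear_jar_centre","dishes_centre"]: print(n,t,[(np.round(d["centre"],1),round(d["score"],2)) for d in place_of(p,t)][:3])
x=cv2.resize(S["image"][0:200,195:335],None,fx=2.8,fy=2.8,interpolation=3);y=cv2.resize(T["image"][75:225,85:275],None,fx=2.1,fy=2.1,interpolation=3)
c=np.zeros((560,792,3),np.uint8);c[:,:392]=x[:560,:392];c[:315,393:792]=y
cv2.imwrite("pics/up.png",c[:,:,::-1])
E
```

```text
t: 10.35
tool_pos: [0.4417, 0.0791, 0.5654]
eef_rot: [168.3, 0.0, 88.1]
ft_force: [-0.2, 0.1, -0.5]
width: 0.583
[ 0.38188324  0.36544861 -0.1995266  -0.01465422  0.31996672] 0.019687125891872492
0.65 20 q2 62 q3 54 q5 43
0.65 30 q2 63 q3 52 q5 35
0.65 40 q2 64 q3 49 q5 26
0.65 45 q2 64 q3 48 q5 22
0.65 55 q2 65 q3 46 q5 14
0.65 65 q2 65 q3 45 q5 5
0.65 75 q2 65 q3 43 q5 -4
0.48 20 q2 36 q3 96 q5 28
0.48 30 q2 36 q3 95 q5 19
0.48 40 q2 36 q3 93 q5 11
0.48 45 q2 36 q3 92 q5 6
0.48 55 q2 36 q3 91 q5 -3
0.48 65 q2 36 q3 90 q5 -11
0.48 75 q2 36 q3 89 q5 -20
S sash_handle [(array([209.3,  83.2]), 0.86)]
S brown_jar_centre [(array([253.1, 168.3]), 0.43), (array([242.9, 140.3]), 0.17)]
S clear_jar_centre [(array([241.3, 137.9]), 0.64)]
S dishes_centre []
T sash_handle [(array([171. , 132.9]), 0.66)]
T brown_jar_centre [(array([212.9, 175.8]), 0.75)]
T clear_jar_centre [(array([184. , 167.7]), 0.8)]
T dishes_centre [(array([195.6, 151.4]), 0.65)]<stdin>:7: RuntimeWarning: invalid value encountered in sqrt
```

View pics/up.png

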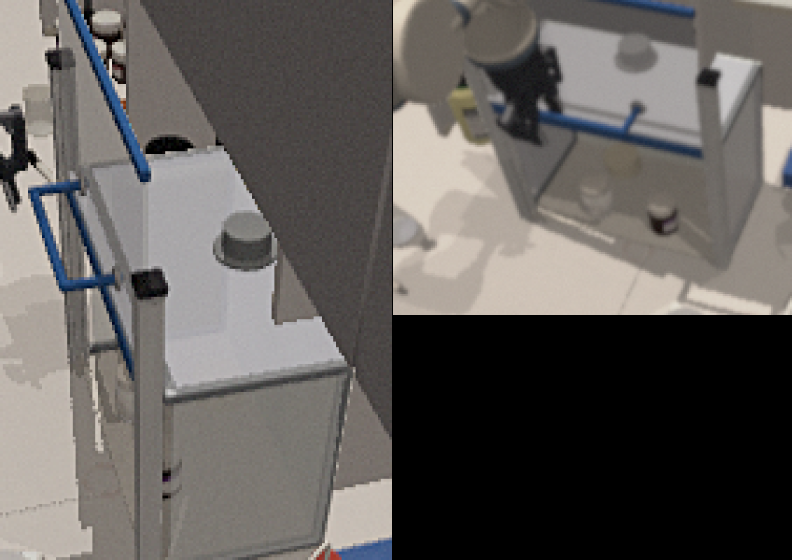

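The sash stays up at about 0.27 with the gripper off it, and its bar is at scene (209,83). Candidates for the brown jar: the dark jar with a white cap in the hood at top (213,176) / scene (253,168); the white-capped dark jars at the far left, top (12–45,95–110); the dark shelf bottles at top (278,55) and (370,73). Only the first stands in the hood, so I choose that one and check it close up from the wrist.

```bash
python3 - <<'E'
from h import *
from scipy.optimize import least_squares
D=[((28.31,77.13,74.63),.6248,.4041),((26.0,106.2,36.),np.hypot(.4974,.0769),.2888),((10.9,87.7,69.6),np.hypot(.5061,.0767),.5103)]
o=.0596
s=cur()[2];j=s['joint_pos'];D.append(((j[1],j[2],j[4]),np.hypot(*s['tool_pos'][:2]),s['tool_pos'][2]));print(j.round(1))
def f(v):
    a,b,c,h=v;r=[]
    for (q2,q3,q5),R,z in D:
        q2,q3,q5=np.radians([q2,q3,q5]);r+=[a*np.sin(q2)+b*np.sin(q2+q3)+c*np.sin(q2+q3+q5)-np.sqrt(R**2-.0*o*o),h+a*np.cos(q2)+b*np.cos(q2+q3)+c*np.cos(q2+q3+q5)-z]
    return r
s=least_squares(f,[.45,.45,.1,.3]);a,b,c,h=s.x;print(s.x,np.abs(s.fun).max())
for gx,gz in((.65,.04),(.62,.2),(.5,.25),(.59,.095),(.59,.2)):
  for t in(10,20,30,40,50,60):
    T=np.radians(180-t);R=gx-(.155+c)*np.sin(T);z=gz-(.155+c)*np.cos(T)-h
    d=np.hypot(R,z);cs=(d*d-a*a-b*b)/(2*a*b);q3=np.arccos(cs);q2=np.arctan2(R,z)-np.arctan2(b*np.sin(q3),a+b*np.cos(q3))
    print(gx,gz,t,"q2 %.0f q3 %.0f q5 %.0f"%tuple(np.degrees([q2,q3,T-q2-q3])))
S=read_camera("scene");T=read_camera("top")
print("jar",tri([ray(S,(253,168.2)),ray(T,(212.9,175.8))]),atz(T,(212.9,175.8),.04),"clear",atz(T,(184,167.7),.041),"dishes",atz(T,(195.6,151.4),.024))
E
```

```text
[ 2.8  3.2 88.3 -1.  76.7  4.9]
[0.46280636 0.40915988 0.05654988 0.17689987] 0.026128475642286098
0.65 0.04 10 q2 42 q3 90 q5 38
0.65 0.04 20 q2 39 q3 97 q5 24
0.65 0.04 30 q2 38 q3 103 q5 9
0.65 0.04 40 q2 38 q3 108 q5 -6
0.65 0.04 50 q2 39 q3 112 q5 -21
0.65 0.04 60 q2 42 q3 115 q5 -37
0.62 0.2 10 q2 28 q3 88 q5 54
0.62 0.2 20 q2 24 q3 95 q5 41
0.62 0.2 30 q2 22 q3 101 q5 27
0.62 0.2 40 q2 20 q3 107 q5 12
0.62 0.2 50 q2 20 q3 113 q5 -3
0.62 0.2 60 q2 21 q3 117 q5 -18
0.5 0.25 10 q2 11 q3 103 q5 55
0.5 0.25 20 q2 8 q3 109 q5 43
0.5 0.25 30 q2 5 q3 115 q5 30
0.5 0.25 40 q2 3 q3 121 q5 16
0.5 0.25 50 q2 2 q3 126 q5 2
0.5 0.25 60 q2 3 q3 131 q5 -14
0.59 0.095 10 q2 32 q3 99 q5 39
0.59 0.095 20 q2 29 q3 105 q5 25
0.59 0.095 30 q2 28 q3 111 q5 11
0.59 0.095 40 q2 27 q3 117 q5 -4
0.59 0.095 50 q2 28 q3 121 q5 -20
0.59 0.095 60 q2 31 q3 125 q5 -36
0.59 0.2 10 q2 24 q3 93 q5 52
0.59 0.2 20 q2 21 q3 100 q5 39
0.59 0.2 30 q2 19 q3 106 q5 25
0.59 0.2 40 q2 17 q3 112 q5 11
0.59 0.2 50 q2 17 q3 117 q5 -4
0.59 0.2 60 q2 18 q3 122 q5 -20
jar (array([0.64969001, 0.00973124, 0.03570358]), [np.float64(0.0032613572805405442), np.float64(0.003261357280540583)]) [0.64970611 0.01065049 0.04      ] clear [0.65864662 0.13803831 0.041     ] dishes [0.77061782 0.13580098 0.024     ]
```

```bash
cat > kin.py <<'E'
from h import *
from scipy.optimize import least_squares
D=[([60.247,28.315,77.129,0,74.627,-5.471],[.2569,.5696,.4041]),([3.935,18.013,122.666,-17.303,9.954,22.212],[.4128,.0798,.3118]),
([5.430,29.687,118.498,-40.807,7.113,46.974],[.46332,.09075,.24175]),([5.9,21.4,118.1,-21.2,13.4,27.5],[.4467,.0923,.3014]),
([2.3,26.,106.2,-1.6,36.,5.4],[.4974,.0769,.2888]),([2.2,10.9,87.7,-1.,69.6,4.4],[.50614,.07667,.51029]),([2.8,3.2,88.3,-1.,76.7,4.9],[.4417,.0791,.5654])]
def fk(q,v):
    r0,o,h,e1,a,e2,b,c,w=v;z=lambda x:Ro.from_euler('z',x,degrees=True).as_matrix();y=lambda x:Ro.from_euler('y',x,degrees=True).as_matrix()
    A=z(q[0]);B=A@y(q[1]);C=B@y(q[2]);F=C@z(q[3])@y(q[4]);G=F@z(q[5]+90)
    return A@[r0,0,h]+B@[e1,0,a]+C@[e2,0,b]+F@[0,w,c]+A@[0,o,0],G
f=lambda v:np.ravel([fk(q,v)[0]-p for q,p in D])
V=least_squares(lambda v:np.r_[f(v),1e-3*v],[0,.06,.2,0,.45,0,.4,.1,0]).x
E
python3 - <<'E'
from kin import *
print(V.round(4),np.abs(f(V)).max().round(4))
s=get_state();print(Ro.from_matrix(fk(s['joint_pos'],V)[1]).as_euler('xyz',degrees=True),s['eef_rot'])
E
```

```text
[-0.0009  0.0586  0.2571 -0.0045  0.6045  0.12    0.3864  0.1686  0.0014] 0.0011
[1.68247153e+02 4.14121021e-02 8.80554165e+01] [1.68247153e+02 4.14121021e-02 8.80554165e+01]
```

```bash
cat >> kin.py <<'E'
LO=np.array([-166.48,-47.26,12.59,-70.14,6.76,-176.63]);HI=np.array([166.48,123.95,153.08,250.14,159.57,176.63])
def ik(g,R,seed,L=.155):
    p1=np.array(g)-L*R[:,2]
    def r(q):
        p,G=fk(q,V);return np.r_[(p-p1)*10,Ro.from_matrix(R.T@G).as_rotvec()]
    s=least_squares(r,np.clip(seed,LO+.1,HI-.1),bounds=(LO,HI),x_scale=30);return s.x,np.abs(s.fun).max()
E
python3 - <<'E'
from kin import *
for name,g,az in(("jar",[.65,.01,.045],0),("pan",[.479,-.341,.10],-35)):
  for t in(35,40,45,50):
    for yaw in(-40,-30,-20,-10,0,10,20,30,40,180):
      if yaw==180: continue
      R=Rtool(t,'j',np.radians(yaw+az))
      for s4 in(-60,60,180):
        q,e=ik(g,R,[az,35,100,s4,20,90-s4])
        if e<.01 and (q-LO).min()>2 and (HI-q).min()>2: print(name,t,yaw+az,q.round(0))
E
```

```text
jar 35 -10 [  -2.   42.  111.  210.    9. -113.]
jar 35 0 [ -6.  42. 112. 159.  10. -74.]
jar 35 0 [ -6.  42. 112. 159.  10. -74.]
jar 35 10 [-10.  42. 112. 122.  13. -49.]
jar 35 10 [-10.  42. 112. 122.  13. -49.]
jar 35 10 [-10.  42. 112. 122.  13. -49.]
jar 35 20 [-13.  42. 110.  98.  19. -37.]
jar 35 20 [-13.  42. 110.  98.  19. -37.]
jar 35 20 [-13.  42. 110.  98.  19. -37.]
jar 35 30 [-16.  43. 108.  82.  25. -32.]
jar 35 30 [-16.  43. 108.  82.  25. -32.]
jar 35 30 [-16.  43. 108.  82.  25. -32.]
jar 35 40 [-19.  43. 104.  69.  32. -29.]
jar 35 40 [-19.  43. 104.  69.  32. -29.]
jar 35 40 [-19.  43. 104.  69.  32. -29.]
jar 40 -20 [   3.   44.  113.  226.   20. -117.]
jar 40 -10 [  -1.   44.  115.  197.   19. -100.]
jar 40 -10 [  -1.   44.  115.  197.   19. -100.]
jar 40 0 [ -6.  44. 116. 168.  20. -84.]
jar 40 0 [ -6.  44. 116. 168.  20. -84.]
jar 40 10 [-11.  44. 115. 141.  21. -70.]
jar 40 10 [-11.  44. 115. 141.  21. -70.]
jar 40 10 [-11.  44. 115. 141.  21. -70.]
jar 40 20 [-15.  44. 113. 117.  24. -58.]
jar 40 20 [-15.  44. 113. 117.  24. -58.]
jar 40 20 [-15.  44. 113. 
[... 4064 characters left out ...]
 126. 209.  39. -97.]
pan 50 -45 [-38.  42. 129. 188.  41. -92.]
pan 50 -45 [-38.  42. 129. 188.  41. -92.]
pan 50 -35 [-45.  42. 130. 168.  43. -88.]
pan 50 -35 [-45.  42. 130. 168.  43. -88.]
pan 50 -25 [-52.  42. 129. 148.  42. -84.]
pan 50 -25 [-52.  42. 129. 148.  42. -84.]
pan 50 -25 [-52.  42. 129. 148.  42. -84.]
pan 50 -15 [-58.  42. 126. 128.  42. -78.]
pan 50 -15 [-58.  42. 126. 128.  42. -78.]
pan 50 -15 [-58.  42. 126. 128.  42. -78.]
pan 50 -5 [-62.  42. 122. 109.  43. -70.]
pan 50 -5 [-62.  42. 122. 109.  43. -70.]
pan 50 -5 [-62.  42. 122. 109.  43. -70.]
pan 50 5 [-65.  42. 117.  91.  46. -62.]
pan 50 5 [-65.  42. 117.  91.  46. -62.]
pan 50 5 [-65.  42. 117.  91.  46. -62.]
```

```bash
cat >> kin.py <<'E'
def rows(q0,q1,n):
    out=[];P=[fk(q0+(q1-q0)*k/n,V) for k in range(n+1)]
    for (p,R),(p2,R2) in zip(P,P[1:]): out.append(np.r_[R.T@(p2-p),Ro.from_matrix(R.T@R2).as_rotvec()])
    return np.array(out),P
E
python3 - <<'E'
from kin import *
q0=np.array(get_state()["joint_pos"])
J=np.array([.650,.010,.045]);R=Rtool(45,'j',np.radians(25))
for d in(0,.15): 
    q,e=ik(J-d*R[:,2],R,[-18,46,115,118,33,-66]);print(d,q.round(1),e.round(4))
r,P=rows(q0,q,20)
print(np.linalg.norm(r[:,:3],axis=1).max(),np.degrees(np.linalg.norm(r[:,3:],axis=1)).max())
for p,G in P[::2]: print("tcp",p.round(3),"tip",(p+.173*G[:,2]).round(3),"cam",(p+.1*G[:,0]+.03*G[:,2]).round(3))
E
```

```text
0 [-18.5  46.3 114.6 117.5  33.3 -65.8] 0.0
0.15 [-29.9  30.7 123.4  95.6  35.5 -52. ] 0.0
0.023003581105311144 5.177106303059518
tcp [0.442 0.079 0.565] tip [0.478 0.078 0.396] cam [0.452 0.179 0.536]
tcp [0.453 0.081 0.523] tip [0.482 0.105 0.354] cam [0.459 0.184 0.509]
tcp [0.462 0.08  0.486] tip [0.489 0.128 0.322] cam [0.469 0.184 0.487]
tcp [0.47  0.075 0.453] tip [0.501 0.145 0.298] cam [0.482 0.177 0.468]
tcp [0.478 0.065 0.424] tip [0.517 0.151 0.279] cam [0.496 0.164 0.452]
tcp [0.484 0.051 0.397] tip [0.536 0.147 0.262] cam [0.512 0.144 0.435]
tcp [0.488 0.031 0.37 ] tip [0.556 0.13  0.245] cam [0.527 0.116 0.417]
tcp [0.489 0.007 0.344] tip [0.572 0.102 0.226] cam [0.539 0.082 0.396]
tcp [ 0.485 -0.021  0.317] tip [0.582 0.063 0.201] cam [0.546 0.043 0.371]
tcp [ 0.474 -0.051  0.289] tip [0.58  0.018 0.172] cam [0.546 0.001 0.342]
tcp [ 0.455 -0.081  0.261] tip [ 0.565 -0.029  0.138] cam [ 0.538 -0.042  0.31 ]
```

```bash
python3 - <<'E'
from kin import *
q0=np.array(get_state()["joint_pos"])
J=np.array([.650,.010,.045]);R=Rtool(45,'j',np.radians(25))
q,e=ik(J-.15*R[:,2],R,[-30,31,123,96,35,-52])
q1=q0.copy();q1[0]=-44
for a,b,n in((q0,q1,9),(q1,q,16)):
    r,P=rows(a,b,n)
    print(np.linalg.norm(r[:,:3],axis=1).max(),np.degrees(np.linalg.norm(r[:,3:],axis=1)).max())
    for x in r.round(3).tolist(): print(x)
    for p,G in P[::3]: print("tcp",p.round(3),"tip",(p+.173*G[:,2]).round(3),"cam",(p+.1*G[:,0]+.03*G[:,2]).round(3))
E
```

```text
0.04081039756087279 5.2055566381824505
[-0.04, 0.007, 0.001, 0.0, -0.019, 0.089]
[-0.04, 0.007, 0.001, 0.0, -0.019, 0.089]
[-0.04, 0.007, 0.001, 0.0, -0.019, 0.089]
[-0.04, 0.007, 0.001, 0.0, -0.019, 0.089]
[-0.04, 0.007, 0.001, 0.0, -0.019, 0.089]
[-0.04, 0.007, 0.001, 0.0, -0.019, 0.089]
[-0.04, 0.007, 0.001, 0.0, -0.019, 0.089]
[-0.04, 0.007, 0.001, 0.0, -0.019, 0.089]
[-0.04, 0.007, 0.001, 0.0, -0.019, 0.089]
tcp [0.442 0.079 0.565] tip [0.478 0.078 0.396] cam [0.452 0.179 0.536]
tcp [ 0.447 -0.043  0.565] tip [ 0.481 -0.054  0.396] cam [0.483 0.051 0.536]
tcp [ 0.419 -0.162  0.565] tip [ 0.449 -0.181  0.396] cam [ 0.479 -0.081  0.536]
tcp [ 0.36  -0.269  0.565] tip [ 0.383 -0.295  0.396] cam [ 0.439 -0.207  0.536]
0.036278233213993996 6.730327179489284
[0.024, -0.004, 0.027, 0.029, 0.103, -0.048]
[0.021, -0.004, 0.027, 0.024, 0.101, -0.037]
[0.018, -0.004, 0.027, 0.018, 0.097, -0.026]
[0.015, -0.004, 0.026, 0.012, 0.093, -0.015]
[0.012, -0.004, 0.025, 0.006, 0.087, -0.005]
[0.009, -0.004, 0.024, 0.0, 0.08, 0.005]
[0.006, -0.005, 0.023, -0.005, 0.071, 0.014]
[0.003, -0.005, 0.022
[... 174 characters left out ...]
 0.015, -0.025, 0.017, 0.046]
[-0.01, -0.008, 0.013, -0.026, 0.005, 0.049]
[-0.012, -0.009, 0.011, -0.027, -0.007, 0.051]
[-0.015, -0.009, 0.01, -0.027, -0.019, 0.052]
[-0.017, -0.009, 0.008, -0.026, -0.031, 0.052]
tcp [ 0.36  -0.269  0.565] tip [ 0.383 -0.295  0.396] cam [ 0.439 -0.207  0.536]
tcp [ 0.412 -0.221  0.49 ] tip [ 0.462 -0.202  0.326] cam [ 0.482 -0.144  0.489]
tcp [ 0.448 -0.173  0.431] tip [ 0.521 -0.119  0.283] cam [ 0.512 -0.094  0.456]
tcp [ 0.47  -0.134  0.38 ] tip [ 0.562 -0.063  0.252] cam [ 0.533 -0.063  0.424]
tcp [ 0.476 -0.106  0.331] tip [ 0.583 -0.035  0.214] cam [ 0.545 -0.048  0.384]
tcp [ 0.464 -0.086  0.278] tip [ 0.576 -0.029  0.16 ] cam [ 0.543 -0.043  0.331]
```

```bash
python3 - <<'E'
from kin import *
q0=np.array(get_state()["joint_pos"])
J=np.array([.650,.010,.045]);R=Rtool(45,'j',np.radians(25))
g=J-.15*R[:,2]+[-.06,-.07,0]
q,e=ik(g,R,[-30,31,123,96,35,-52]);print(q.round(1),e.round(3),g)
q1=q0.copy();q1[0]=-44
r,P=rows(q1,q,18)
print(np.linalg.norm(r[:,:3],axis=1).max(),np.degrees(np.linalg.norm(r[:,3:],axis=1)).max())
for x in r.round(3).tolist(): print(x)
for p,G in P[::3]: print("tcp",p.round(3),"tip",(p+.173*G[:,2]).round(3),"cam",(p+.1*G[:,0]+.03*G[:,2]).round(3))
E
python3 -m crank '[[0.0854,-0.04,0.007,0.001,0,-0.019,0.089],[0.0854,-0.04,0.007,0.001,0,-0.019,0.089],[0.0854,-0.04,0.007,0.001,0,-0.019,0.089],[0.0854,-0.04,0.007,0.001,0,-0.019,0.089],[0.0854,-0.04,0.007,0.001,0,-0.019,0.089],[0.0854,-0.04,0.007,0.001,0,-0.019,0.089],[0.0854,-0.04,0.007,0.001,0,-0.019,0.089],[0.0854,-0.04,0.007,0.001,0,-0.019,0.089],[0.0854,-0.04,0.007,0.001,0,-0.019,0.089]]'
```

```text
[-44.8  30.2 126.2  85.   41.8 -55.8] 0.0 [ 0.49387154 -0.10482544  0.15106602]
0.028638562786259845 5.312220322651381
[0.013, -0.004, 0.025, 0.034, 0.079, -0.036]
[0.011, -0.004, 0.024, 0.028, 0.078, -0.028]
[0.009, -0.004, 0.024, 0.023, 0.077, -0.021]
[0.007, -0.004, 0.023, 0.018, 0.075, -0.014]
[0.005, -0.004, 0.022, 0.012, 0.072, -0.006]
[0.003, -0.004, 0.021, 0.007, 0.069, 0.0]
[0.001, -0.004, 0.019, 0.001, 0.065, 0.007]
[-0.0, -0.004, 0.018, -0.003, 0.06, 0.013]
[-0.002, -0.004, 0.017, -0.008, 0.054, 0.018]
[-0.003, -0.005, 0.015, -0.012, 0.048, 0.023]
[-0.005, -0.005, 0.014, -0.016, 0.041, 0.028]
[-0.006, -0.005, 0.013, -0.019, 0.033, 0.032]
[-0.008, -0.005, 0.011, -0.022, 0.026, 0.035]
[-0.009, -0.006, 0.01, -0.023, 0.018, 0.038]
[-0.01, -0.006, 0.009, -0.025, 0.01, 0.041]
[-0.011, -0.006, 0.007, -0.025, 0.002, 0.043]
[-0.012, -0.006, 0.006, -0.025, -0.007, 0.044]
[-0.013, -0.007, 0.005, -0.024, -0.015, 0.045]
tcp [ 0.36  -0.269  0.565] tip [ 0.383 -0.295  0.396] cam [ 0.439 -0.207  0.536]
tcp [ 0.389 -0.243  0.494] tip [ 0.43  -0.231  0.326] cam [ 0.461 -0.168  0.486]
tcp [ 0.408 -0.215  0.434] tip [ 0.468 -0.172  0.278] cam [ 0.476 -0.137  0.449]
tcp [ 0.419 -0.192  0.385] tip [ 0.497 -0.129  0.244] cam [ 0.486 -0.118  0.418]
tcp [ 0.422 -0.174  0.341] tip [ 0.516 -0.104  0.214] cam [ 0.491 -0.11   0.387]
tcp [ 0.414 -0.161  0.3  ] tip [ 0.521 -0.097  0.18 ] cam [ 0.489 -0.109  0.351]
tcp [ 0.395 -0.151  0.261] tip [ 0.505 -0.099  0.138] cam [ 0.478 -0.112  0.31 ]
t: 11.85
tool_pos: [0.3643, -0.2693, 0.5707]
eef_rot: [168.1, 0.2, 40.9]
ft_force: [0.8, -0.3, 0.0]
width: 1.0
```

```bash
python3 -m crank '[[0.0854,0.013,-0.004,0.025,0.034,0.079,-0.036],[0.0854,0.011,-0.004,0.024,0.028,0.078,-0.028],[0.0854,0.009,-0.004,0.024,0.023,0.077,-0.021],[0.0854,0.007,-0.004,0.023,0.018,0.075,-0.014],[0.0854,0.005,-0.004,0.022,0.012,0.072,-0.006],[0.0854,0.003,-0.004,0.021,0.007,0.069,0],[0.0854,0.001,-0.004,0.019,0.001,0.065,0.007],[0.0854,0,-0.004,0.018,-0.003,0.06,0.013],[0.0854,-0.002,-0.004,0.017,-0.008,0.054,0.018],[0.0854,-0.003,-0.005,0.015,-0.012,0.048,0.023],[0.0854,-0.005,-0.005,0.014,-0.016,0.041,0.028],[0.0854,-0.006,-0.005,0.013,-0.019,0.033,0.032],[0.0854,-0.008,-0.005,0.011,-0.022,0.026,0.035],[0.0854,-0.009,-0.006,0.01,-0.023,0.018,0.038],[0.0854,-0.01,-0.006,0.009,-0.025,0.01,0.041],[0.0854,-0.011,-0.006,0.007,-0.025,0.002,0.043],[0.0854,-0.012,-0.006,0.006,-0.025,-0.007,0.044],[0.0854,-0.013,-0.007,0.005,-0.024,-0.015,0.045],[0.0854,0,0,0,0,0,0]]'
python3 - <<'E'
from kin import *
p,R,s=cur();print(s["joint_pos"].round(1),p.round(3))
W=read_camera("wrist")
for t in ["brown_jar_centre","clear_jar_centre","dishes_centre"]: print(t,[(np.round(d["centre"],1),round(d["score"],2)) for d in place_of(W,t)][:3],[np.round(d["box"]).tolist() for d in silhouettes(W,t)][:2])
b=place_of(W,"brown_jar_centre")
if b: print(atz(W,b[0]["centre"],.0395))
print("expected px",proj(W,[.65,.01,.0395]))
cv2.imwrite("pics/w2.png",W["image"][:,:,::-1])
E
```

```text
t: 13.75
tool_pos: [0.3971, -0.1515, 0.2651]
eef_rot: [-179.8, -44.8, 24.7]
ft_force: [-0.7, -0.6, 0.3]
width: 0.999
[-43.9  29.2 125.3  83.4  41.4 -52.5] [ 0.397 -0.152  0.265]
brown_jar_centre [(array([214.5, 125. ]), 0.98)] [[170.0, 35.0, 61.0, 53.0], [214.0, 123.0, 59.0, 80.0]]
clear_jar_centre [(array([111. ,  79.9]), 0.68)] [[109.0, 79.0, 75.0, 77.0]]
dishes_centre [(array([171.8,  35.2]), 0.76)] [[170.0, 34.0, 59.0, 54.0]]
[0.64267031 0.00940589 0.0395    ]
expected px [[217.24971447 119.89596048]]
```

View pics/w2.png

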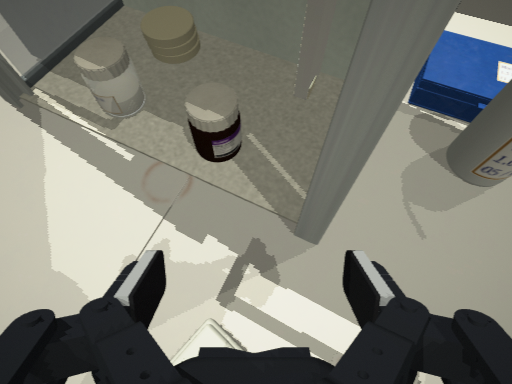

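The wrist view shows the dark brown jar with the white cap at (214,125). The clear jar is at (110,80), the dishes at (171,35) and the right post at (330,150). The choice is confirmed. Now I move in line and measure again.

```bash
python3 - <<'E'
from kin import *
J=np.array([.647,.010,.045]);R=Rtool(45,'j',np.radians(25))
plan(J-.15*R[:,2],R,5)
E
```

```text
n 5 row [0.0103, -0.0084, 0.0119, 0.0004, 0.0002, 0.0001] TCP end [ 0.452 -0.081  0.261]
```

```bash
python3 -m crank '[[0.0854,0.0103,-0.0084,0.0119,0,0,0],[0.0854,0.0103,-0.0084,0.0119,0,0,0],[0.0854,0.0103,-0.0084,0.0119,0,0,0],[0.0854,0.0103,-0.0084,0.0119,0,0,0],[0.0854,0.0103,-0.0084,0.0119,0,0,0],[0.0854,0,0,0,0,0,0],[0.0854,0,0,0,0,0,0]]'
python3 - <<'E'
from kin import *
p,R,s=cur();print(s["joint_pos"].round(1),p.round(3))
W=read_camera("wrist");T=read_camera("top")
rs=[]
for c in(W,T):
    b=place_of(c,"brown_jar_centre");print([(d["centre"],d["score"]) for d in b][:2]);
    if b: print(atz(c,b[0]["centre"],.0395));rs.append(ray(c,b[0]["centre"]))
if len(rs)>1: print(tri(rs))
for c in (W,):
  for d in silhouettes(c,"brown_jar_centre")[:2]: print(d["box"],d["score"])
# model outline: fit jar cylinder bbox
th=np.linspace(0,6.28,40)
cyl=lambda x,y:np.vstack([np.c_[x+.027*np.cos(th),y+.027*np.sin(th),0*th+z] for z in(.004,.061)]+[np.c_[x+.026*np.cos(th),y+.026*np.sin(th),0*th+.075]])
for xy in((.643,.0095),(.65,.01)):
    q=proj(W,cyl(*xy));print(xy,((q.min(0)+q.max(0))/2).round(1),(q.max(0)-q.min(0)).round(1))
Rt=Rtool(45,'j',np.radians(25));plan([.646,.010,.045],Rt,8)
cv2.imwrite("pics/w3.png",W["image"][:,:,::-1])
E
```

```text
t: 14.85
tool_pos: [0.4513, -0.0808, 0.2604]
eef_rot: [179.9, -44.9, 25.0]
ft_force: [0.8, -0.1, 0.7]
width: 1.003
[-29.6  30.3 123.4  95.3  35.3 -51.4] [ 0.451 -0.081  0.26 ]
[([253.0, 189.5], 0.87)]
[0.64237874 0.00971371 0.0395    ]
[]
[252.2, 185.6, 61.3, 81.9] 0.96
[256.0, 162.9, 512.0, 319.8] 0.38
(0.643, 0.0095) [253.5 186.6] [62.9 86.6]
(0.65, 0.01) [256.5 180.4] [62.2 86.5]
n 8 row [0.0, -0.0001, 0.0187, 0.0003, 0.0002, -0.0001] TCP end [ 0.547 -0.036  0.155]
```

```bash
python3 -m crank '[[0.0854,-0.0002,-0.0002,0.0185,0,0,0],[0.0854,-0.0002,-0.0002,0.0185,0,0,0],[0.0854,-0.0002,-0.0002,0.0185,0,0,0],[0.0854,-0.0002,-0.0002,0.0185,0,0,0],[0.0854,-0.0002,-0.0002,0.0185,0,0,0],[0.0854,-0.0002,-0.0002,0.0185,0,0,0],[0.0854,-0.0002,-0.0002,0.0185,0,0,0],[0.0854,-0.0002,-0.0002,0.018,0,0,0],[0.0854,0,0,0,0,0,0],[0.0854,0,0,0,0,0,0]]'
python3 - <<'E'
from kin import *
p,R,s=cur();print("grasp",(p+.155*R[:,2]).round(4),s["joint_pos"].round(1))
W=read_camera("wrist");print([(d["centre"],d["score"]) for d in place_of(W,"brown_jar_centre")][:1])
cv2.imwrite("pics/w4.png",W["image"][:,:,::-1])
E
```

```text
t: 16.1
tool_pos: [0.5437, -0.0364, 0.1547]
eef_rot: [180.0, -44.9, 24.9]
ft_force: [-0.3, 0.8, -0.1]
width: 1.002
grasp [0.643  0.0096 0.0449] [-18.5  46.  114.8 117.4  33.1 -65.6]
[]
```

View pics/w4.png

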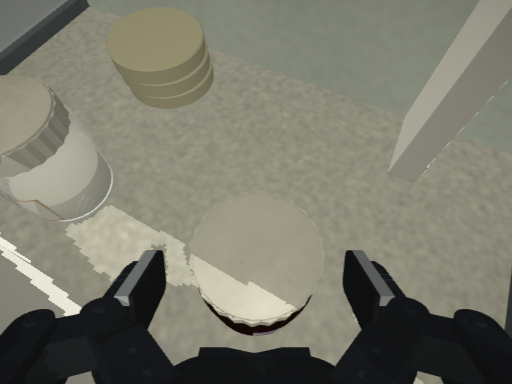

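The jar's cap is centred between the pads at (256,260), with the clear jar and the dishes well to the side. Closing.

```bash
python3 -m crank '[[0,0,0,0,0,0,0],[0,0,0,0,0,0,0],[0,0,0,0,0,0,0],[0,0,0,0,0,0,0],[0,0,0,0,0,0,0]]' && python3 -m crank '[[0,0.007,0,-0.007,0,0,0],[0,0.0085,0,-0.0085,0,0,0],[0,0,0,0,0,0,0]]'
```

```text
t: 16.7
tool_pos: [0.5439, -0.0363, 0.1554]
eef_rot: [179.9, -45.0, 24.9]
ft_force: [-5.6, -2.0, 9.8]
width: 0.612
t: 17.0
tool_pos: [0.5442, -0.0362, 0.1778]
eef_rot: [179.8, -45.0, 25.0]
ft_force: [-1.3, 0.2, -0.8]
width: 0.612
```

```bash
python3 -m crank '[[0,-0.01,0,-0.01,0,0,0],[0,-0.0205,0,-0.0205,0,0,0],[0,-0.0205,0,-0.0205,0,0,0],[0,-0.0205,0,-0.0205,0,0,0],[0,-0.0135,0,-0.0135,0,0,0],[0,0,0,0,0,0,0]]'
python3 - <<'E'
from kin import *
p,R,s=cur();print("grasp",(p+.155*R[:,2]).round(4),s["joint_pos"].round(1))
g1=p+.155*R[:,2]+[0,0,.09];R0=Rtool(45,'j',np.radians(25))
a=plan(g1,R0,4)
R1=Rtool(45,'j',np.radians(-12))
b=plan([.479,-.341,.165],R1,14,a)
# path + joints
w=Ro.from_matrix(R0.T@R1).as_rotvec()/14;E=Ro.from_rotvec(w).as_matrix();M=sum(np.linalg.matrix_power(E,k) for k in range(14))
t=np.linalg.solve(M,R0.T@(b[0]-a[0]));pp,RR=a;q=s["joint_pos"]
for k in range(15):
    if k%2==0:
        q,e=ik(pp+.155*RR[:,2],RR,q);print((pp+.155*RR[:,2]).round(3),q.round(0),e.round(3))
    pp=pp+RR@t;RR=RR@E
q,e=ik([.479,-.341,.10],R1,q);print(q.round(0),e.round(3))
E
```

```text
t: 17.6
tool_pos: [0.4334, -0.0875, 0.1764]
eef_rot: [-179.9, -44.8, 24.7]
ft_force: [0.3, 0.4, -1.8]
width: 0.612
grasp [ 0.5326 -0.0416  0.0665] [-31.9  43.6 127.9 115.2  40.7 -79. ]
n 4 row [0.0158, 0.0001, -0.0159, 0.0006, 0.0008, -0.0008] TCP end [ 0.433 -0.088  0.266]
n 14 row [-0.0043, 0.016, -0.0052, -0.0326, 0.0, 0.0326] TCP end [ 0.372 -0.318  0.275]
[ 0.533 -0.042  0.156] [-33.  29. 125.  94.  37. -53.] 0.0
[ 0.537 -0.086  0.158] [-36.  29. 124.  94.  36. -52.] 0.0
[ 0.537 -0.13   0.159] [-40.  29. 124.  95.  35. -50.] 0.0
[ 0.534 -0.174  0.16 ] [-43.  29. 123.  95.  34. -49.] 0.0
[ 0.526 -0.217  0.161] [-47.  29. 122.  95.  33. -47.] 0.0
[ 0.514 -0.26   0.163] [-51.  29. 121.  96.  33. -46.] 0.0
[ 0.498 -0.301  0.164] [-54.  29. 121.  97.  32. -45.] 0.0
[ 0.479 -0.341  0.165] [-58.  29. 120.  97.  31. -45.] 0.0
[-58.  39. 123. 115.  34. -66.] 0.0
```

```bash
python3 - <<'E'
from kin import *
p,R,s=cur()
g1=p+.155*R[:,2]+[-.05,-.01,.09];R0=Rtool(45,'j',np.radians(25))
a=plan(g1,R0,5)
R1=Rtool(45,'j',np.radians(-12))
b=plan([.479,-.341,.165],R1,14,a)
w=Ro.from_matrix(R0.T@R1).as_rotvec()/14;E=Ro.from_rotvec(w).as_matrix();M=sum(np.linalg.matrix_power(E,k) for k in range(14))
t=np.linalg.solve(M,R0.T@(b[0]-a[0]));pp,RR=a;q=s["joint_pos"]
for k in range(15):
    if k%3==0:
        q,e=ik(pp+.155*RR[:,2],RR,q);print((pp+.155*RR[:,2]).round(3),q.round(0),e.round(3))
    pp=pp+RR@t;RR=RR@E
E
```

```text
n 5 row [0.0056, -0.0023, -0.0197, 0.0005, 0.0006, -0.0007] TCP end [ 0.383 -0.098  0.266]
n 14 row [-0.0017, 0.0157, -0.0026, -0.0326, 0.0, 0.0326] TCP end [ 0.372 -0.318  0.275]
[ 0.483 -0.052  0.156] [-39.  29. 131.  94.  40. -61.] 0.0
[ 0.498 -0.113  0.158] [-43.  29. 128.  95.  38. -57.] 0.0
[ 0.504 -0.176  0.16 ] [-47.  29. 126.  95.  36. -53.] 0.0
[ 0.502 -0.239  0.162] [-51.  29. 124.  96.  34. -49.] 0.0
[ 0.491 -0.301  0.164] [-55.  29. 121.  97.  32. -46.] 0.0
```

```bash
python3 -m crank '[[0,0.0056,-0.0023,-0.0197,0.0005,0.0006,-0.0007],[0,0.0056,-0.0023,-0.0197,0.0005,0.0006,-0.0007],[0,0.0056,-0.0023,-0.0197,0.0005,0.0006,-0.0007],[0,0.0056,-0.0023,-0.0197,0.0005,0.0006,-0.0007],[0,0.0056,-0.0023,-0.0197,0.0005,0.0006,-0.0007]]' && python3 -m crank '[[0,-0.0017,0.0157,-0.0026,-0.0326,0,0.0326],[0,-0.0017,0.0157,-0.0026,-0.0326,0,0.0326],[0,-0.0017,0.0157,-0.0026,-0.0326,0,0.0326],[0,-0.0017,0.0157,-0.0026,-0.0326,0,0.0326],[0,-0.0017,0.0157,-0.0026,-0.0326,0,0.0326],[0,-0.0017,0.0157,-0.0026,-0.0326,0,0.0326],[0,-0.0017,0.0157,-0.0026,-0.0326,0,0.0326],[0,-0.0017,0.0157,-0.0026,-0.0326,0,0.0326],[0,-0.0017,0.0157,-0.0026,-0.0326,0,0.0326],[0,-0.0017,0.0157,-0.0026,-0.0326,0,0.0326],[0,-0.0017,0.0157,-0.0026,-0.0326,0,0.0326],[0,-0.0017,0.0157,-0.0026,-0.0326,0,0.0326],[0,-0.0017,0.0157,-0.0026,-0.0326,0,0.0326],[0,-0.0017,0.0157,-0.0026,-0.0326,0,0.0326],[0,0,0,0,0,0,0],[0,0,0,0,0,0,0]]'
python3 - <<'E'
from kin import *
p,R,s=cur();print("grasp",(p+.155*R[:,2]).round(4),s["joint_pos"].round(1),s["eef_rot"])
W=read_camera("wrist");S=read_camera("scene");T=read_camera("top")
for n,c in(("S",S),("T",T)): print(n,[(d["centre"],d["score"]) for d in place_of(c,"brown_jar_centre")][:2])
rs=[ray(c,place_of(c,"brown_jar_centre")[0]["centre"]) for c in(S,T) if place_of(c,"brown_jar_centre")]
if len(rs)==2: print("jar",tri(rs))
rs=[]
for n,c in(("S",S),("T",T),("W",W)):
    for d in place_of(c,"pan"): print(n,d["score"],atz(c,d["centre"],.06).round(3))
a=cv2.resize(S["image"][170:310,150:290],(400,400),interpolation=3)
b=cv2.resize(W["image"],(400,300))
cc=np.zeros((400,800,3),np.uint8);cc[:,:400]=a;cc[:300,400:]=b
cv2.imwrite("pics/pan1.png",cc[:,:,::-1])
E
```

```text
t: 18.1
tool_pos: [0.3851, -0.0973, 0.2668]
eef_rot: [179.8, -45.1, 25.3]
ft_force: [-0.0, -0.0, -0.8]
width: 0.615
t: 19.7
tool_pos: [0.3733, -0.3172, 0.2753]
eef_rot: [180.0, -45.1, -11.9]
ft_force: [-0.6, -0.3, -1.2]
width: 0.613
grasp [ 0.4808 -0.3399  0.1659] [-57.1  28.9 119.7  96.6  30.4 -43. ] [179.98663531 -45.12056524 -11.86170979]
S [([226.4, 238.3], 0.87)]
T [([292.4, 211.1], 0.52)]
jar (array([ 0.46744214, -0.34703183,  0.18013641]), [np.float64(0.0008815897153484127), np.float64(0.0008815897153486842)])
S 0.73 [ 0.417 -0.122  0.06 ]
S 0.65 [ 0.423 -0.571  0.06 ]
S 0.62 [ 0.476 -0.332  0.06 ]
T 0.72 [ 0.427 -0.579  0.06 ]
T 0.61 [ 0.478 -0.332  0.06 ]
T 0.58 [ 0.413 -0.128  0.06 ]
```

View pics/pan1.png

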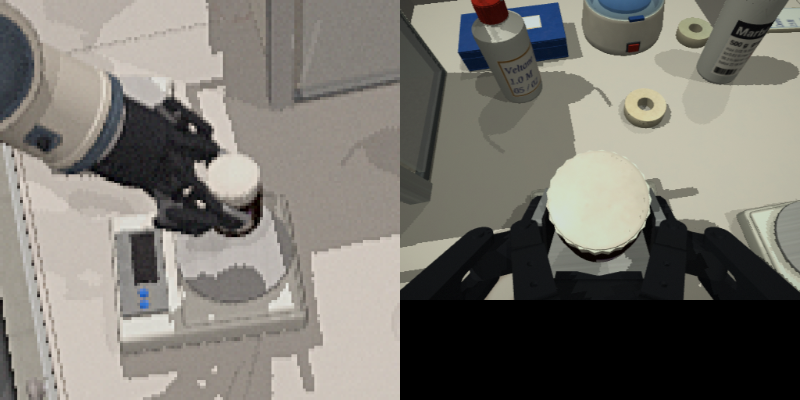

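```bash
python3 - <<'E'
from kin import *
S=read_camera("scene");W=read_camera("wrist");p,R,s=cur();g=p+.155*R[:,2]
for z in(.196,.21): print(z,"S",proj(S,[g[0],g[1],z]),"W",proj(W,[g[0],g[1],z]), "seen S (233.3,228.5) W",((600-400)*1.28,207*1.28))
R1=Rtool(45,'j',np.radians(-12))
plan([.479,-.338,.110],R1,4)
E
```

```text
0.196 S [[230.55002643 231.28866663]] W [[256.58880406 252.87711734]] seen S (233.3,228.5) W (256.0, 264.96)
0.21 S [[230.38881037 228.29715198]] W [[256.94454588 240.66858114]] seen S (233.3,228.5) W (256.0, 264.96)
n 4 row [-0.0102, -0.0004, 0.0095, -0.0005, -0.0005, 0.0006] TCP end [ 0.372 -0.315  0.22 ]
```

```bash
python3 - <<'E'
from kin import *
S=read_camera("scene");W=read_camera("wrist")
# cap top by bright cap pixels
for c,box in((S,(215,215,255,250)),(W,(180,180,330,340))):
    x0,y0,x1,y1=box;m=(cv2.cvtColor(c["image"],cv2.COLOR_RGB2HSV)[y0:y1,x0:x1]);k=((m[...,2]>165)&(m[...,1]<60)).astype(np.uint8)
    n,l,st,ce=cv2.connectedComponentsWithStats(k);i=1+st[1:,4].argmax();print(st[i],(ce[i]+[x0,y0]).round(1))
print(tri([ray(S,(233.3,228.5)),ray(W,(256,264.))]))
E
```

```text
[  3   0  23  25 311] [229.9 228.9]
[    7     0   143   139 15896] [259.8 246. ]
(array([ 0.48300135, -0.33750285,  0.20000791]), [np.float64(0.00683430963112191), np.float64(0.006834309631121815)])
```

```bash
python3 -m crank '[[0,-0.0102,-0.0004,0.0095,0,0,0],[0,-0.0102,-0.0004,0.0095,0,0,0],[0,-0.0102,-0.0004,0.0095,0,0,0],[0,-0.0102,-0.0004,0.0095,0,0,0],[0,0,0,0,0,0,0],[0,0,0,0,0,0,0]]' && python3 -m crank '[[0,-0.0018,0,0.0018,0,0,0],[0,-0.0018,0,0.0018,0,0,0],[0,0,0,0,0,0,0]]'&& python3 -m crank '[[0,-0.0014,0,0.0014,0,0,0],[0,0,0,0,0,0,0]]'
```

```text
t: 21.1
tool_pos: [0.3721, -0.3151, 0.2196]
eef_rot: [-180.0, -45.1, -11.9]
ft_force: [-0.0, -0.0, -0.3]
width: 0.615
t: 21.4
tool_pos: [0.3721, -0.3151, 0.2146]
eef_rot: [179.9, -45.1, -11.8]
ft_force: [-0.0, 0.5, -1.0]
width: 0.614
t: 21.6
tool_pos: [0.3721, -0.3151, 0.2124]
eef_rot: [180.0, -45.1, -11.8]
ft_force: [0.7, -0.9, -1.1]
width: 0.619
```

```bash
for i in 1 2 3 4; do python3 -m crank '[[0,-0.0008,0,0.0008,0,0,0],[0,0,0,0,0,0,0]]' | grep -E "pos|force"; [ $i = 2 ] && sleep 0; done
```

```text
tool_pos: [0.3721, -0.3151, 0.2113]
ft_force: [0.1, 0.7, -1.2]
tool_pos: [0.3721, -0.3151, 0.2108]
ft_force: [-6.0, 3.2, 14.2]
tool_pos: [0.3719, -0.315, 0.2105]
ft_force: [-17.6, 4.6, 34.3]
tool_pos: [0.3718, -0.3149, 0.2103]
ft_force: [-28.8, 7.4, 55.6]
```

Contact at TCP z ≈ 0.2109, as the model predicted. I pressed about 2 mm too far, so I relieve that before letting go.

```bash
python3 -m crank '[[0,0.0015,0,-0.0015,0,0,0],[0,0,0,0,0,0,0]]' | grep -E "pos|force"
```

```text
tool_pos: [0.3721, -0.3151, 0.2108]
ft_force: [-11.7, 1.4, 19.8]
```

```bash
python3 -m crank '[[0,0.0006,0,-0.0006,0,0,0],[0,0,0,0,0,0,0]]' | grep -E "pos|force"; python3 - <<'E'
from kin import *
W=read_camera("wrist");S=read_camera("scene");T=read_camera("top")
a=cv2.resize(S["image"][200:300,175:275],(400,400),interpolation=3);b=cv2.resize(T["image"][180:280,240:340],(400,400),interpolation=3)
cv2.imwrite("pics/pan2.png",np.hstack([a,b])[:,:,::-1])
E
```

```text
tool_pos: [0.3722, -0.3152, 0.211]
ft_force: [-0.7, 0.2, 2.2]
```

View pics/pan2.png

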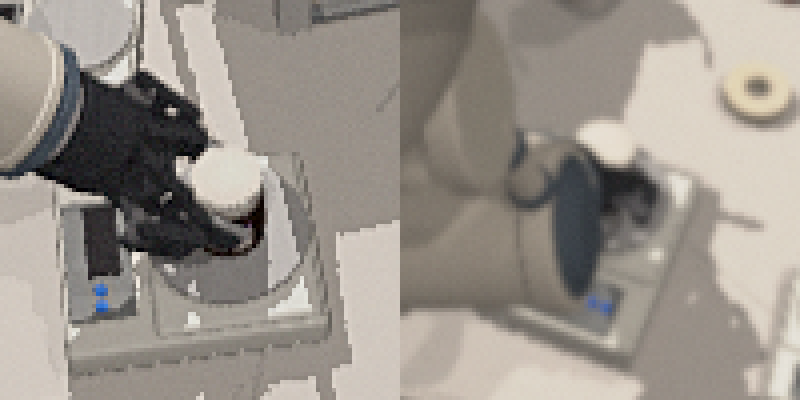

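Force is 2 N and the jar rests on the pan, its foot at about (237,228) in the crop against a pan middle of about (232,223). Release and back out along the tool axis.

```bash
python3 -m crank '[[0.0854,0,0,0,0,0,0],[0.0854,0,0,0,0,0,0],[0.0854,0,0,0,0,0,0],[0.0854,0,0,0,0,0,0],[0.0854,0,0,-0.008,0,0,0],[0.0854,0,0,-0.015,0,0,0],[0.0854,0,0,-0.02,0,0,0],[0.0854,0,0,-0.025,0,0,0],[0.0854,0,0,-0.025,0,0,0],[0.0854,0,0,-0.02,0,0,0],[0.0854,0,0,0,0,0,0]]'
python3 - <<'E'
from kin import *
p,R,s=cur();print(s["joint_pos"].round(1))
W=read_camera("wrist");S=read_camera("scene");T=read_camera("top")
for n,c in(("S",S),("T",T),("W",W)):
    for d in place_of(c,"brown_jar_centre")[:2]: print(n,"jar",round(d["score"],2),np.round(d["centre"],1),atz(c,d["centre"],.0955).round(3))
    for d in place_of(c,"pan")[:3]: print(n,"pan",round(d["score"],2),atz(c,d["centre"],.06).round(3))
for c in(S,T):
    print([(np.round(d["centre"],1).tolist(),round(d["score"],2)) for d in place_of(c,"sash_handle")[:1]+place_of(c,"clear_jar_centre")[:1]+place_of(c,"dishes_centre")[:1]])
a=cv2.resize(S["image"][60:300,165:285],(300,600),interpolation=3);b=cv2.resize(W["image"],(480,360))
cc=np.zeros((600,780,3),np.uint8);cc[:,:300]=a;cc[:360,300:]=b
cc[360:600,300:780]=cv2.resize(T["image"][100:250,100:400],(480,240),interpolation=3)
cv2.imwrite("pics/end.png",cc[:,:,::-1])
E
```

```text
t: 24.05
tool_pos: [0.2924, -0.2982, 0.2921]
eef_rot: [179.8, -45.2, -11.8]
ft_force: [0.3, -0.8, 0.8]
width: 0.998
[-67.2  24.2 127.6  92.4  35.6 -48.4]
S jar 0.7 [226.4 252.4] [ 0.466 -0.339  0.095]
S pan 0.97 [ 0.412 -0.133  0.06 ]
S pan 0.95 [ 0.422 -0.583  0.06 ]
S pan 0.81 [ 0.481 -0.329  0.06 ]
T jar 0.79 [286.7 217.6] [ 0.496 -0.324  0.095]
T pan 0.62 [ 0.48  -0.346  0.06 ]
T pan 0.56 [ 0.427 -0.575  0.06 ]
T pan 0.48 [ 0.406 -0.127  0.06 ]
W pan 0.61 [ 0.428 -0.546  0.06 ]
[([213.2, 83.6], 0.73), ([243.3, 139.1], 0.6)]
[([286.7, 245.1], 0.25)]
```

View pics/end.png

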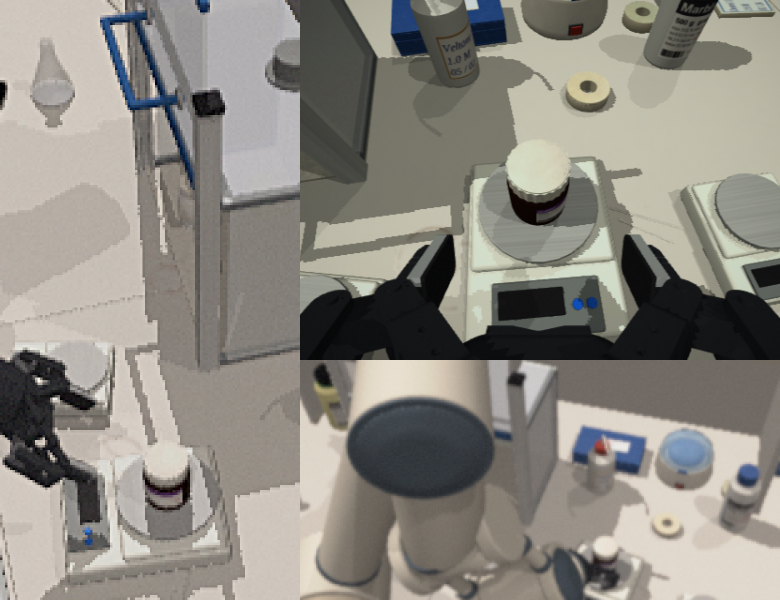

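```bash
python3 - <<'E'
from kin import *
W=read_camera("wrist");f=lambda u,v:((u-300)*512/480,v*384/360)
for n,q in(("foot front",(538,222)),("pan front",(540,262)),("pan L",(478,212)),("pan R",(602,212))): print(n,atz(W,f(*q),.06).round(4))
th=np.linspace(0,6.28,60)
for x,y in((.479,-.338),(.479,-.341)):
    q=proj(W,np.c_[x+.06*np.cos(th),y+.06*np.sin(th),.06+0*th]);j=proj(W,np.c_[.479+.027*np.cos(th),-.338+.027*np.sin(th),.06+0*th])
    g=lambda q:(q*[480/512,360/384]+[300,0]);print("pan box",g(q).min(0).round(),g(q).max(0).round(),"foot box",g(j).min(0).round(),g(j).max(0).round())
E
```

```text
foot front [ 0.4595 -0.3325  0.06  ]
pan front [ 0.4223 -0.3265  0.06  ]
pan L [ 0.4814 -0.2775  0.06  ]
pan R [ 0.4567 -0.3954  0.06  ]
pan box [478. 151.] [600. 264.] foot box [512. 178.] [567. 229.]
pan box [481. 151.] [603. 264.] foot box [512. 178.] [567. 229.]
```

Measured in the wrist picture, the jar's foot is at (0.486, −0.338) and the pan's middle at (0.481, −0.339). That is about 5 mm off, with 33 mm allowed. The sash is still up. Handing in.

```bash
python3 -c "
from station import *
print(get_state()['t'],sign_off())"
```

```text
the job is handed in; nothing more can be done
24.85 None
```

The sash is up and staying up on its own, and the brown jar stands upright on the middle of the large balance's pan with the gripper clear of it. I handed in at 24.9 s of the 64 s allowed.

**What I did**
- I lifted the sash by its handle to about 0.27 and let go.
- I reached in at a 45° tilt, took out the brown jar with the white cap, stood it on the pan and backed the gripper off.

**Last checks**
- **Jar:** its foot is about 5 mm from the pan's centre, by points I marked in the wrist picture, so the whole foot is on the pan. The networks' own jar positions disagreed with each other: (0.466, −0.339) from the scene camera and (0.496, −0.324) from the partly blocked top view. I went by the wrist picture.
- **Sash:** the handle is at about the same place in the scene picture as just after I let go.
- **Clear jar and dishes:** the gripper stayed clear of both. The clear jar reads within 2 px of its earlier place; the dishes were not detected in the last pictures, so I did not measure them again.

**What went wrong on the way**
- My first grip on the handle ran a wrist joint to its limit and read 77 N sideways. I let go and gripped again at a steeper angle.
- When setting the jar down I pressed it onto the pan with up to 63 N at the wrist before easing off to about 2 N and letting go. That is under the 120 N wrist limit. I took the 40 N limit not to apply, since the load went through the jar and fingers and not the gripper's body.

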